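# Make up the fitting kit and the repair kit in their foam inlays

## Task

Make up the two tool kits from the stock lying on the bench: the tape measure, the red screwdriver and the round tin of pins go into the tray with blue pockets, the black hand stapler and the sanding block into the tray with orange pockets. Lay each one in the cut-out made for it, the right way round, so that it lies flat on the bottom of its pocket; the pencil, spanner and bolts are already in their places.

Things in the scene. Friction and masses are not known exactly. Their poses are not given: they have to be found in the camera images.
- blue_tray: Fixed tray 200 x 230 (y) mm, black rim 22 high, black foam top 20 high, blue pocket floors, a pencil in it. Origin: centre, at bench level; z up. Pockets (tray x, y; mm): tape measure (18, 50) 76 x 96; tin (18, -56) round, 68 wide, floor at z 12; screwdriver's origin (-66, 0), handle to +y: slot 43 wide for y -4 to 101, 22 wide for the blade. Other floors at z 8. Yaw within 0.12; may swap sides.
- orange_tray: Fixed tray of the same size, rim and foam as the blue one (200 x 230 (y) mm; rim 22, foam 20 high), orange pocket floors, a grey spanner and bolts already in it. Origin: centre, at bench level; z up. Empty pockets (tray x, y; mm), floors at z 8: stapler (-64, 0) 47 x 140 (y); sanding block (16, 46) 74 x 113 (y). Yaw within 0.12; may swap sides.
- tape_measure: Yellow tape measure lying on its side, 64 (x) x 84 (y) x 35 mm high. Origin: centre of the underside; z up. The case reaches from y = -25 to +42 mm, the thin low tongue (at x = -26) on to y = -42. Grip it across x (64 mm) at y = 0 to 20. Either way round along its pocket is right. On the bench y points along the world's +y, within 0.25 rad.
- screwdriver: Screwdriver with a red handle, 190 mm long along y, lying flat: handle from y = 2 to 95 mm, 31 mm thick, thin bright blade from y = -95 to 2 mm. Origin: middle of the length, on the underside; z up. Grip the handle across x, near y = 40 mm. On the bench the handle points to the world's +y, within 0.2 rad.
- pin_tin: Round flat tin with a blue lid and dark sides, 56 mm across, 21 mm high. Origin: centre of the underside; z up. Any yaw, and any yaw will do in its pocket.
- stapler: Black hand stapler with an orange badge, standing on its base: 35 (x) x 128 (y) x 52 mm high. Origin: centre of the underside; z up. Grip it across x (35 mm) near y = 0. Either way round along its pocket is right. On the bench y points along the world's +y, within 0.2 rad.
- sanding_block: Brown cork sanding block wrapped in sandpaper, 62 (x) x 101 (y) x 28 mm high. Origin: centre of the underside; z up. Grip it across x (62 mm). Either way round along its pocket is right. On the bench y points along the world's +y, within 0.25 rad.
Things that resemble listed ones, but are neither listed nor needed, are in the scene too. There is more than one size of the stapler; the job needs the larger.

How it is judged:
At the end, for the whole second after the job is handed in: All five lie in their own pockets: within 10 mm of the pocket's middle along the tray's x and y (screwdriver 12 and 12 mm, stapler 12 mm lengthways), underside within 5 mm of the pocket floor, level within 0.12 rad, along the pocket within 0.2 rad (tin: any yaw), at rest and released (x of tape_measure in the frame of blue_tray between 0.008 and 0.028 m and y of tape_measure in the frame of blue_tray between 0.04 and 0.06 m and z of tape_measure in the frame of blue_tray between 0.004 and 0.013 m and linear speed of each of tape_measure, pin_tin, screwdriver, stapler, sanding_block below 0.02 m/s and angle between each of tape_measure, pin_tin, stapler, sanding_block's own z axis and vertical below 0.12 rad and angle between the y axis of each of tape_measure, screwdriver and the y axis of blue_tray, either way round below 0.2 rad and x of pin_tin in the frame of blue_tray between 0.008 and 0.028 m and y of pin_tin in the frame of blue_tray between -0.066 and -0.046 m and z of pin_tin in the frame of blue_tray between 0.008 and 0.017 m and x of screwdriver in the frame of blue_tray between -0.078 and -0.054 m and y of screwdriver in the frame of blue_tray between -0.012 and 0.012 m and z of screwdriver in the frame of blue_tray between 0.004 and 0.013 m and angle between screwdriver's own y axis and vertical between 1.4508 and 1.6908 rad and x of stapler in the frame of orange_tray between -0.074 and -0.054 m and y of stapler in the frame of orange_tray between -0.012 and 0.012 m and z of stapler in the frame of orange_tray between 0.004 and 0.013 m and angle between the y axis of each of stapler, sanding_block and the y axis of orange_tray, either way round below 0.2 rad and x of sanding_block in the frame of orange_tray between 0.006 and 0.026 m and y of sanding_block in the frame of orange_tray between 0.036 and 0.056 m and z of sanding_block in the frame of orange_tray between 0.004 and 0.013 m); the robot touches nothing.
It also fails if it takes over 109 s, if anything falls off the work surface, if the arm or the gripper's body presses on something with over 40 N, if the wrist force passes 120 N, or if a joint passes its speed limit or range.

## Robot

A 7-joint arm with a two-finger parallel gripper is mounted at the origin on a cart in front of the work surface, level with it; the furniture and walls round the work are solid. World frame = base frame: x ahead of the robot, y to its left, z up, the work surface at z = 0. Lengths are in m, angles in rad, forces in N, time in s.
With the tool pointing down it reaches from about 0.4 to 0.85 m from the base axis. Payload 10.4 kg.
Tool frame: the origin (TCP) lies midway between the tips of the shut fingers; the grasp point (between the pads) lies 19 mm behind it; z points along the fingers, y is the line along which they close (so a half turn about z gives the same grasp; the last joint's range is limited). The gripper opens to 87 mm and grips with 3 to 60 N. Pads are 19 mm wide; open, the fingers measure 117 mm over their backs; the gripper's body (75 mm by 190 mm) begins 51 mm behind the grasp point.
Start: joints at [1.283, 0.332, -0.065, 1.46, 0.022, 1.35, -0.088], TCP at [0.164, -0.603, 0.223] pointing down, gripper open.
Joint ranges: [-2.6, 2.6], [-0.5, 2.12], [-1.47, 1.34], [0.16, 2.42], [-1.27, 4.41], [0.06, 2.06], [-2.6, 2.6]. Speed limits (rad/s): [2.22, 2.22, 2.79, 2.79, 3.14, 3.14, 3.14].

## Interface

Orientations are given as a unit quaternion [x, y, z, w].
In Python, from bench import sensors, eyes, order gives the robot as it stands.
- The arm moves only by the tool arm_command, never from a script. Its argument "steps" is a list of rows, each an object with "rot": the turn, a rotation vector about the world's x, y, z in degrees, a list of three; "slide": the shift along the world's x, y, z in m, a list of three; "grip": the opening, from 0 (shut) to 1 (fully open). A call has exactly 8 rows; each row shifts and turns the commanded pose from where the row before left it; what a row does not reach is not made up. A row lasts 1/8 s, in which the tool goes at most 62.5 mm and 10.7 degrees, less where a joint would pass 70% of its speed; a pose out of reach is approached as far as the arm can. A call with a gripper value outside its range is refused whole. The fingers move at their own pace and stop on an object; "newtons" is the grip in N (left out, the last holds). Time passes only in rows, so rows that do not move let the fingers close, or fill a call up. It gives the time, the measured TCP pose, the force, the opening and the grip force at its end, in the units of the state.
- sensors.read_state(): the state, without advancing time (a new reading comes with each control period).
- eyes.camera(name): name is "scene" or "top"; returns a dict with "pixels" (384x512x3 uint8, red, green, blue), "intrinsics" (3x3 intrinsics, pixels), "k1" (the pictures are not rectified: a ray, as slopes to the right and down, at radius r is drawn at 1 + k1 r^2 times it, then the intrinsics apply), "pose" (4x4, takes a point from camera to world coordinates). Camera axes: x right, y down, z forward; pixel columns grow to the right and rows downward; lengths in m; the calibration is good to about 2 mm. A picture is of the moment at which its call begins. There is no depth.
- order.close_job(): hands the job in; it is judged then, once.
Trained networks look in a picture, given as the dict that the camera call returned (one of the last four; its "shot" number tells which), for a name from the list of things; names that differ only in an ending like _2 or _b are one class to them, and where a whole thing is asked for, a point or a joint stands for the part that bears it (a point fixed in the world has none). Each returns a list of dicts, best first, with "conf" (0 to 1); they miss things now and then, are a little off and sometimes report something else, mostly with a low value. They report only what shows in the picture. A call takes as long as a camera call. They do not tell look-alikes from the thing itself.
- eyes.look_for(name, picture): "bbox" ([left, top, right, bottom] in pixels, round what is visible of it).
The state is a dict: "time": time; "joint_positions": joint angles; "joint_vel": joint speeds; "joint_torque": joint torques, N m; "ee_pos": TCP position; "eef_rot": TCP orientation; "ft_force": force on the tool from outside, world axes, zero at the start; "torque": the same for the moment, N m; "width": finger opening in m; "grip_force": force on a finger pad.
Only numpy, scipy, OpenCV 4.12 (cv2) and the standard library are available. Lean on these libraries where they do the work, as an engineer would, in place of code of your own. Each camera call takes 0.05 s, during which the arm holds its last target. There are 200 camera calls.

## Working session

There is one attempt and no reset: what is moved stays moved. The work goes in short steps, Python scripts to look and compute and a tool call to move; the robot and the scene stay as the last step left them, time stands still between calls to the robot, and variables do not carry over. Pictures are saved under pics/ and viewed, at most 14 in all, crops included, and the job is handed in when it is done.

Besides the shell and the picture viewer there is one more tool, called after "Call:" by a JSON object that holds its "api" and its "payload". arm_command: Moves the arm, as the interface text tells. Its arguments: {"type":"object","properties":{"steps":{"type":"array","items":{"type":"object","properties":{"rot":{"type":"array","items":{"type":"number"}},"slide":{"type":"array","items":{"type":"number"}},"grip":{"type":"number"}}}},"newtons":{"type":"number"}},"required":["steps"]}

```bash
mkdir -p pics; ls; cat > h.py <<'E'
import numpy as np, cv2
from bench import sensors, eyes, order
def ray(c,u,v):
    K=np.array(c["intrinsics"]);k=c["k1"]
    d=np.array([(u-K[0,2])/K[0,0],(v-K[1,2])/K[1,1]]);s=d.copy()
    for _ in range(30): s=d/(1+k*(s@s))
    P=np.array(c["pose"]);return P[:3,3],P[:3,:3]@np.array([s[0],s[1],1])
def at(c,u,v,z):
    o,d=ray(c,u,v);return o+d*(z-o[2])/d[2]
def proj(c,p):
    P=np.array(c["pose"]);K=np.array(c["intrinsics"]);q=P[:3,:3].T@(np.array(p)-P[:3,3]);s=q[:2]/q[2]
    s=s*(1+c["k1"]*(s@s));return np.array([K[0,0]*s[0]+K[0,2],K[1,1]*s[1]+K[1,2]])
def save(c,n,box=None,f=1):
    im=np.array(c["pixels"])[:,:,::-1]
    if box: im=im[box[1]:box[3],box[0]:box[2]]
    cv2.imwrite("pics/"+n,cv2.resize(im,None,fx=f,fy=f,interpolation=cv2.INTER_CUBIC))
E
python3 - <<'E'
from h import *
import pickle
np.set_printoptions(precision=3,suppress=True)
for n in ["top","scene"]:
    c=eyes.camera(n);save(c,n+"0.png",f=1.5);pickle.dump(c,open(n+"0.pkl","wb"))
    print(n,c["intrinsics"],c["k1"],c["pose"])
    for o in "blue_tray orange_tray tape_measure screwdriver pin_tin stapler sanding_block".split():
        for r in eyes.look_for(o,c)[:4]:
            b=r["bbox"];print(o,round(r["conf"],2),np.round(b,0),at(c,(b[0]+b[2])/2,(b[1]+b[3])/2,0.02)[:2])
print(sensors.read_state())
E
```

```text
pics
top [[461.801   0.    251.972]
 [  0.    461.801 194.17 ]
 [  0.      0.      1.   ]] -0.08005748078389908 [[-0.002 -0.999  0.043  0.427]
 [-1.     0.001 -0.02   0.004]
 [ 0.02  -0.043 -0.999  1.375]
 [ 0.     0.     0.     1.   ]]
blue_tray 0.77 [ 94. 140. 179. 215.] [0.534 0.316]
orange_tray 0.79 [322. 170. 402. 235.] [ 0.46 -0.35]
tape_measure 0.83 [234. 168. 257. 192.] [ 0.526 -0.005]
screwdriver 0.8 [218. 210. 280. 217.] [ 0.427 -0.015]
pin_tin 0.72 [193. 174. 211. 191.] [0.519 0.123]
pin_tin 0.67 [277. 169. 316. 192.] [ 0.525 -0.154]
stapler 0.83 [229. 139. 270. 152.] [ 0.629 -0.017]
stapler 0.73 [274. 170. 312. 193.] [ 0.522 -0.145]
stapler 0.55 [119. 225. 137. 253.] [0.353 0.339]
sanding_block 0.56 [273. 168. 315. 194.] [ 0.524 -0.148]
scene [[372.823   0.    250.456]
 [  0.    372.823 193.489]
 [  0.      0.      1.   ]] 0.02752253181586087 [[-0.894 -0.3    0.333  0.125]
 [-0.448  0.569 -0.69   0.767]
 [ 0.018 -0.766 -0.643  0.762]
 [ 0.     0.     0.     1.   ]]
blue_tray 0.58 [114. 230. 232. 330.] [0.529 0.348]
orange_tray 0.93 [266. 124. 336. 173.] [ 0.462 -0.34 ]
or
[... 207 characters left out ...]
32]
pin_tin 0.17 [265. 126. 338. 176.] [ 0.453 -0.326]
stapler 0.83 [196. 172. 227. 203.] [0.631 0.003]
stapler 0.75 [221. 299. 260. 319.] [0.348 0.344]
sanding_block 0.72 [249. 166. 280. 189.] [ 0.505 -0.123]
{'time': 0.8, 'joint_positions': array([ 1.283,  0.332, -0.065,  1.46 ,  0.022,  1.35 , -0.088]), 'joint_vel': array([ 0.001, -0.001, -0.001, -0.   , -0.001, -0.001, -0.002]), 'joint_torque': array([  0.   , -62.3  ,   0.025, -39.011,  -0.061,   0.031,  -0.   ]), 'ee_pos': array([ 0.164, -0.603,  0.223]), 'eef_rot': array([0.991, 0.132, 0.   , 0.   ]), 'ft_force': array([-0.147, -0.39 , -0.539]), 'torque': array([ 0.   , -0.012, -0.021]), 'grip_force': 0.0, 'width': 0.0874558001499109}
```

```bash
python3 - <<'E'
from h import *
import pickle
c=pickle.load(open("top0.pkl","rb"));save(c,"a.png",(80,115,413,265),2.4)
E
```

```text
(no output)
```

View pics/a.png

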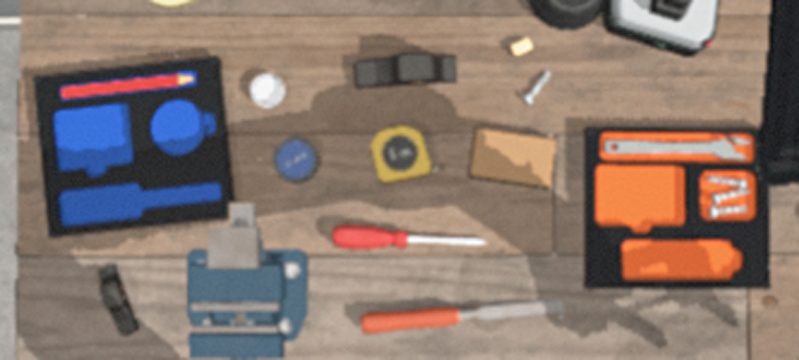

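View pics/scene0.png

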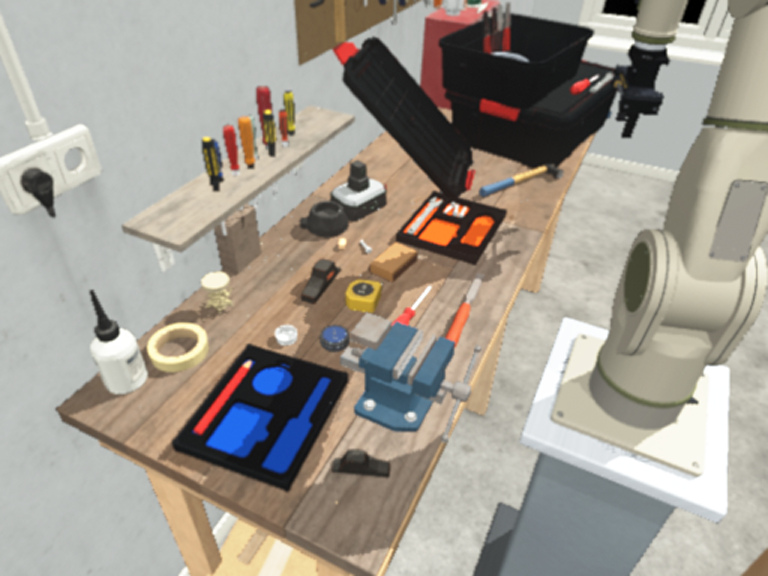

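```bash
cat > fit.py <<'E'
from h import *
from scipy.optimize import minimize
S=4
def box(x0,x1,y0,y1,h): return np.array([[x,y,z] for x in(x0,x1) for y in(y0,y1) for z in(0,h)])
def cyl(r,h): return np.array([[r*np.cos(t),r*np.sin(t),z] for t in np.linspace(0,6.28,40) for z in(0,h)])
def rbox(x0,x1,y0,y1,h,r):
    return np.array([[cx+r*np.cos(t),cy+r*np.sin(t),z] for cx in(x0+r,x1-r) for cy in(y0+r,y1-r) for t in np.linspace(0,6.28,17) for z in(0,h)])
M=dict(blue_tray=box(-.1,.1,-.115,.115,.022),orange_tray=box(-.1,.1,-.115,.115,.022),
 tape_measure=rbox(-.032,.032,-.025,.042,.035,.012),pin_tin=cyl(.028,.021),stapler=box(-.0175,.0175,-.064,.064,.04),
 sanding_block=box(-.031,.031,-.0505,.0505,.028),screwdriver=np.vstack([rbox(-.0155,.0155,.002,.095,.025,.012)]))
def pts(m,p,z0=0):
    c,s=np.cos(p[2]),np.sin(p[2]);return m@np.array([[c,s,0],[-s,c,0],[0,0,1]])+[p[0],p[1],z0]
def hull(c,m,p,off,z0=0):
    q=(np.array([proj(c,w) for w in pts(m,p,z0)])-off)*S
    return cv2.convexHull(q.astype(np.float32))
def seg(c,b,kind,pad=10):
    im=np.array(c["pixels"])[:,:,::-1];x0,y0,x1,y1=[int(v) for v in (b[0]-pad,b[1]-pad,b[2]+pad,b[3]+pad)]
    x0,y0=max(x0,0),max(y0,0);x1,y1=min(x1,512),min(y1,384)
    r=cv2.resize(np.ascontiguousarray(im[y0:y1,x0:x1]),None,fx=S,fy=S,interpolation=cv2.INTER_CUBIC)
    off=np.array([x0,y0])-.5+.5/S
    hsv=cv2.cvtColor(r,cv2.COLOR_BGR2HSV).astype(int);H,s,V=hsv[...,0],hsv[...,1],hsv[...,2]
    m={"blue":((V<45)|((H>95)&(H<130)&(s>110))),"orange":((V<45)|((s>175)&(H<20)&(V>120))),"dark":V<72,
       "yellow":(H>18)&(H<34)&(s>140),"red":((H<6)|(H>172))&(s>140),"tin":(H>95)&(H<135)&(s>40),
       "cork":None}[kind]
    if m is None:
        g=np.full(r.shape[:2],2,np.uint8);P=pad*S;g[:]=0;g[P-8:-P+8,P-8:-P+8]=3
        cv2.grabCut(r,g,None,np.zeros((1,65)),np.zeros((1,65)),6,cv2.GC_INIT_WITH_MASK);m=(g==1)|(g==3)
    m=cv2.morphologyEx(m.astype(np.uint8),cv2.MORPH_CLOSE,np.ones((25,25)) if "tray" in kind or kind in("blue","orange") else np.ones((9,9)))
    n,l,st,_=cv2.connectedComponentsWithStats(m);m=(l==1+np.argmax(st[1:,4])).astype(np.uint8)
    return r,m,off
def fit(c,name,b,kind,p0,z0=0,pad=10,tag=""):
    r,m,off=seg(c,b,kind,pad)
    def cost(p):
        k=np.zeros_like(m);cv2.fillConvexPoly(k,np.round(hull(c,M[name],p,off,z0)*16).astype(int),1,shift=4)
        return 1-(k&m).sum()/(k|m).sum()
    best=None
    for y in (-.15,0,.15):
        for it in range(2):
            q=[p0[0],p0[1],p0[2]+y] if it==0 else R.x
            R=minimize(cost,q,method="Nelder-Mead",options=dict(initial_simplex=np.array(q)+np.array([[0,0,0],[.01,0,0],[0,.01,0],[0,0,.1]]),xatol=1e-4,fatol=1e-4))
        if best is None or R.fun<best.fun: best=R
    v=r.copy();cv2.drawContours(v,cv2.findContours(m,0,2)[0],-1,(0,255,0),1)
    cv2.polylines(v,[np.int32(hull(c,M[name],best.x,off,z0))],True,(255,0,255),1)
    return best.x,best.fun,v
def mosaic(vs,n,h=190):
    vs=[cv2.resize(v,(int(v.shape[1]*h/v.shape[0]),h)) for v in vs];rows=[];row=[]
    for v in vs:
        if sum(w.shape[1] for w in row)+v.shape[1]>800: rows.append(np.hstack(row));row=[]
        row.append(v[:,:800])
    rows.append(np.hstack(row))
    rows=[cv2.copyMakeBorder(r,0,0,0,800-r.shape[1],0) for r in rows]
    cv2.imwrite("pics/"+n,np.vstack(rows)[:600])
E
python3 - <<'E'
from fit import *
import pickle
np.set_printoptions(precision=4,suppress=True)
L=[("blue_tray",[94,140,179,215],"blue",[.53,.316,.1],[114,230,232,330]),("orange_tray",[322,170,402,235],"orange",[.46,-.35,0],[266,124,336,173]),
("tape_measure",[234,168,257,192],"yellow",[.526,-.005,0],[227,185,252,206]),("pin_tin",[193,174,211,191],"tin",[.519,.123,0],[212,216,233,234]),
("stapler",[229,139,270,152],"dark",[.63,-.017,0],[196,172,227,203]),("sanding_block",[275,168,313,194],"cork",[.524,-.15,0],[246,162,279,187]),
("screwdriver",[218,208,250,220],"red",[.43,-.015,0],None)]
vs=[]
for cam in ("top","scene"):
    c=pickle.load(open(cam+"0.pkl","rb"))
    for n,b,k,p,b2 in L:
        if cam=="scene": b=b2
        if b is None: continue
        try:
            x,f,v=fit(c,n,b,k,p);print(cam,n,x,round(f,3));vs.append(v)
        except Exception as e: print(n,e)
    
mosaic(vs,"fit.png",148)
E
```

```text
top blue_tray [0.5407 0.3212 0.0922] 0.22
top orange_tray [ 0.4668 -0.3555 -0.0155] 0.216
top tape_measure [ 0.5309 -0.014   0.2484] 0.67
top pin_tin [ 0.5216  0.1185 -0.0862] 0.324
top stapler [ 0.6333 -0.0163  0.1966] 0.86
top sanding_block [ 0.526  -0.144  -0.1641] 0.085
top screwdriver [ 0.4297 -0.0182 -0.0011] 0.289
scene blue_tray [0.5413 0.3171 0.1096] 0.072
scene orange_tray [ 0.4657 -0.3601 -0.0153] 0.255
scene tape_measure [ 0.5319 -0.0187  0.2493] 0.34
scene pin_tin [0.5342 0.1002 0.1889] 0.519
scene stapler [ 0.6295 -0.0065  0.2031] 0.683
scene sanding_block [ 0.524  -0.1441 -0.1336] 0.065
```

View pics/fit.png

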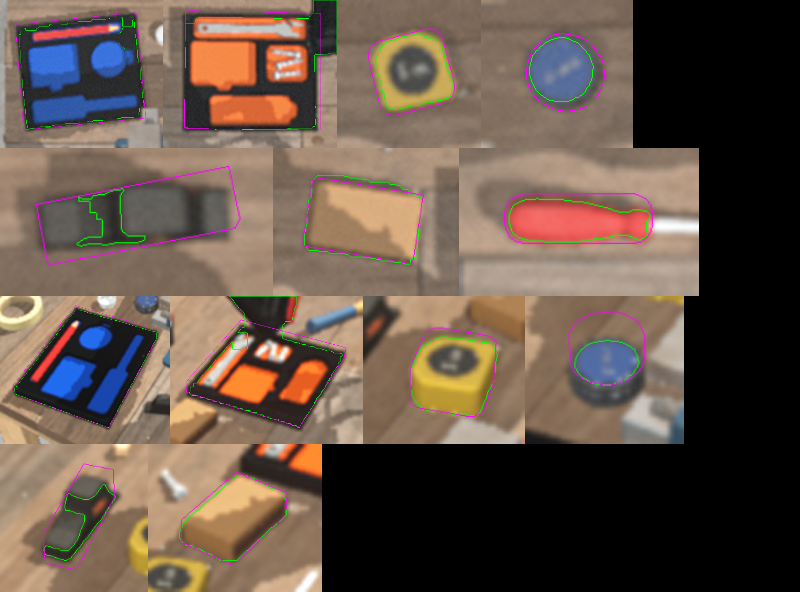

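```bash
python3 - <<'E'
s=open("fit.py").read()
s=s.replace('(V<45)|((H>95)','(V<62)|((H>95)').replace('(V<45)|((s>175)','(V<62)|((s>175)').replace('"dark":V<72','"dark":(V<100)&(s<60)').replace('"tin":(H>95)&(H<135)&(s>40)','"tin":((H>95)&(H<135)&(s>40))|(V<70)')
s=s.replace("    return r,m,off","    m=cv2.fillConvexPoly(np.zeros_like(m),cv2.convexHull(np.vstack(cv2.findContours(m,0,2)[0])),1)\n    return r,m,off")
open("fit.py","w").write(s)
E
cat > run.py <<'E'
from fit import *
import pickle
np.set_printoptions(precision=4,suppress=True)
L=[("blue_tray",[94,140,179,215],"blue",[.54,.32,.1],[114,230,232,330],6),("orange_tray",[322,170,402,235],"orange",[.466,-.357,0],[266,124,336,173],1),
("tape_measure",[234,168,257,192],"yellow",[.53,-.016,.2],[227,185,252,206],8),("pin_tin",[193,174,211,191],"tin",[.519,.12,0],[212,216,233,234],5),
("stapler",[229,139,270,152],"dark",[.63,-.017,0],[196,172,227,203],4),("sanding_block",[275,168,313,194],"cork",[.524,-.15,0],[246,162,279,187],10),
("screwdriver",[218,208,250,220],"red",[.43,-.03,0],None,8)]
vs=[]
for cam in ("top","scene"):
    c=pickle.load(open(cam+"0.pkl","rb"))
    for n,b,k,p,b2,pad in L:
        if cam=="scene": b=b2
        if b is None: continue
        x,f,v=fit(c,n,b,k,p,pad=pad);print(cam,n,x,round(f,3));vs.append(v)
mosaic(vs,"fit2.png",148)
c=pickle.load(open("top0.pkl","rb"))
r,m,off=seg(c,[210,200,290,225],"red",0)
hsv=cv2.cvtColor(r,cv2.COLOR_BGR2HSV)
b=((hsv[...,2]>185)&(hsv[...,1]<50)).astype(np.uint8)
n,l,st,_=cv2.connectedComponentsWithStats(b);print(st)
b=(l==1+np.argmax(st[1:,4])).astype(np.uint8)
for k in (m,b):
    ys,xs=np.nonzero(k);P=np.array([at(c,x/S+off[0],y/S+off[1],.0155)[:2] for x,y in zip(xs,ys)])
    (vx,vy,cx,cy)=cv2.fitLine(P.astype(np.float32),2,0,.001,.001).ravel();print("line",cx,cy,np.arctan2(-vx*np.sign(vy),abs(vy)),P[:,1].min(),P[:,1].max())
E
python3 run.py
```

```text
top blue_tray [0.5401 0.3199 0.1071] 0.04
top orange_tray [ 0.4614 -0.348  -0.0077] 0.046
top tape_measure [ 0.5321 -0.0148  0.1894] 0.181
top pin_tin [0.523  0.1171 0.2044] 0.313
top stapler [ 0.6343 -0.0119  0.1059] 0.127
top sanding_block [ 0.5261 -0.144  -0.1655] 0.106
top screwdriver [ 0.429  -0.0203 -0.0012] 0.228
scene blue_tray [0.5397 0.3186 0.1075] 0.032
scene orange_tray [ 0.4606 -0.3476 -0.0208] 0.14
scene tape_measure [ 0.5312 -0.0178  0.2454] 0.115
scene pin_tin [0.5222 0.1161 0.1869] 0.285
scene stapler [ 0.6335 -0.0185  0.1891] 0.334
scene sanding_block [ 0.5242 -0.1437 -0.1512] 0.054
[[    0     0   320   100 30225]
 [  159    53   132    17  1671]
 [  157    94    21     6    96]
 [  204    94     3     2     4]
 [  208    98     2     2     4]]
line 0.428076 0.032225743 -0.046001274 -0.014535878697709276 0.0751420894841388
line 0.42334312 -0.06445941 -0.036471203 -0.11252379277720302 -0.015996636076053845
```

View pics/fit2.png

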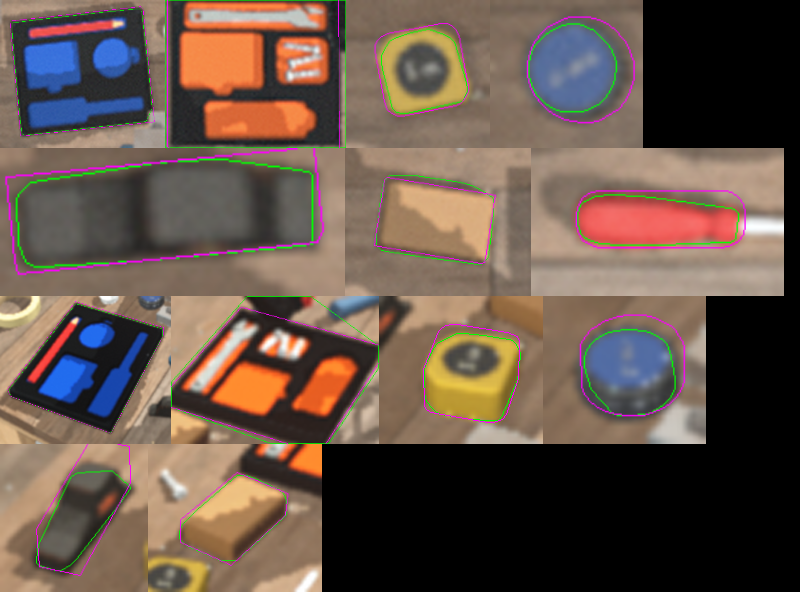

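```bash
python3 - <<'E'
from fit import *
import pickle
np.set_printoptions(precision=4,suppress=True)
c=pickle.load(open("top0.pkl","rb"))
x,f,v=fit(c,"orange_tray",[316,164,397,242],"orange",[.466,-.352,0],pad=0);print(x,f)
r,m,off=seg(c,[229,139,270,152],"dark",4)
for n,b,k,z in(("stapler",[229,139,270,152],"dark",.045),("tape_measure",[234,168,257,192],"yellow",.03)):
    r,m,off=seg(c,b,k,4 if k=="dark" else 8);q=cv2.boxPoints(cv2.minAreaRect(np.vstack(cv2.findContours(m,0,2)[0])))/S+off
    P=np.array([at(c,*w,z)[:2] for w in q]);d=np.diff(np.vstack([P,P[:1]]),axis=0);print(n,P.mean(0),np.hypot(*d.T),np.arctan2(-d[:,0],d[:,1]))
for z in(0,.08,.12): print("jaw",z,at(c,176,199,z)[:2],at(c,188,199,z)[:2],"vise right",at(c,208,230,z)[:2],"lid",at(c,401,180,z)[:2])
mosaic([v],"o.png",400)
E
```

```text
[ 0.4651 -0.3531 -0.0059] 0.01683344479917226
stapler [ 0.631  -0.0119] [0.1234 0.0405 0.1232 0.0404] [-3.0463  1.6592  0.0945 -1.477 ]
tape_measure [ 0.5298 -0.0071] [0.0624 0.0629 0.0623 0.0628] [-2.8954  1.8133  0.2448 -1.3263]
jaw 0 [0.4712 0.2021] [0.4712 0.1664] vise right [0.3791 0.1067] lid [ 0.5281 -0.4759]
jaw 0.08 [0.4686 0.1906] [0.4686 0.1569] vise right [0.3818 0.1007] lid [ 0.5222 -0.448 ]
jaw 0.12 [0.4673 0.1848] [0.4673 0.1522] vise right [0.3832 0.0977] lid [ 0.5193 -0.434 ]
```

View pics/o.png

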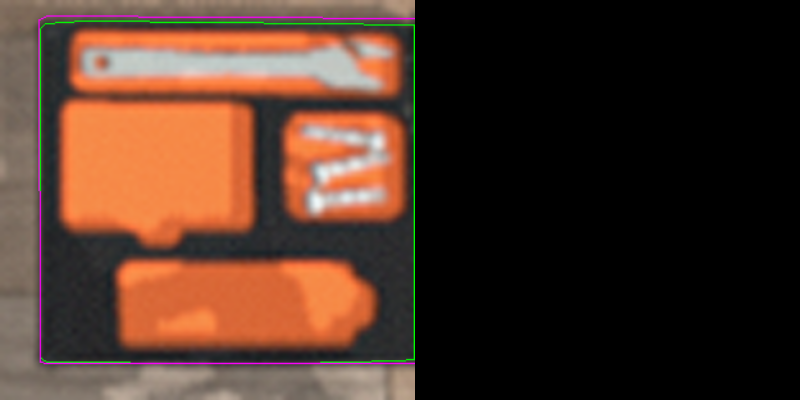

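Call:
{"api": "arm_command", "payload": {"steps": [{"slide":[0.0,0.02,0.02],"rot":[0,0,8],"grip":1},{"slide":[0.04,0.06,0.01],"rot":[0,0,8]},{"slide":[0.04,0.06,0.0],"rot":[0,0,8]},{"slide":[0.05,0.06,0],"rot":[0,0,8]},{"slide":[0.05,0.06,0],"rot":[0,0,8]},{"slide":[0.05,0.06,0],"rot":[0,0,8]},{"slide":[0.05,0.06,0],"rot":[0,0,8]},{"slide":[0.04,0.06,0],"rot":[0,0,8]}]}}

```text
schema error: expected keys rot, slide, grip
```

Call:
{"api": "arm_command", "payload": {"steps": [{"slide":[0.0,0.02,0.02],"rot":[0,0,8],"grip":1},{"slide":[0.03,0.05,0.01],"rot":[0,0,8],"grip":1},{"slide":[0.04,0.04,0.0],"rot":[0,0,8],"grip":1},{"slide":[0.04,0.04,0],"rot":[0,0,8],"grip":1},{"slide":[0.04,0.04,0],"rot":[0,0,8],"grip":1},{"slide":[0.04,0.04,0],"rot":[0,0,8],"grip":1},{"slide":[0.04,0.04,0],"rot":[0,0,8],"grip":1},{"slide":[0.04,0.04,0],"rot":[0,0,8],"grip":1}]}}

```text
time: 1.8
ee_pos: [0.4347, -0.2919, 0.2529]
eef_rot: [0.769, 0.639, 0.0, 0.0]
ft_force: [0.3, -0.1, -0.9]
width: 0.0868
grip_force: 0.0
```

Call:
{"api": "arm_command", "payload": {"steps": [{"slide":[0.03,0.05,0.0],"rot":[0,0,1.4],"grip":1},{"slide":[0.03,0.05,0.0],"rot":[0,0,0],"grip":1},{"slide":[0.03,0.048,0.0],"rot":[0,0,0],"grip":1},{"slide":[0,0,-0.05],"rot":[0,0,0],"grip":1},{"slide":[0,0,-0.05],"rot":[0,0,0],"grip":1},{"slide":[0,0,-0.05],"rot":[0,0,0],"grip":1},{"slide":[0,0,-0.05],"rot":[0,0,0],"grip":1},{"slide":[0,0,0],"rot":[0,0,0],"grip":1}]}}

```text
time: 2.8
ee_pos: [0.521, -0.1446, 0.0497]
eef_rot: [0.763, 0.647, -0.002, -0.003]
ft_force: [-1.3, -0.2, 0.9]
width: 0.087
grip_force: 0.0
```

Call:
{"api": "arm_command", "payload": {"newtons": 25, "steps": [{"slide":[0,0,-0.02],"rot":[0,0,0],"grip":1},{"slide":[0,0,-0.022],"rot":[0,0,0],"grip":1},{"slide":[0,0,0],"rot":[0,0,0],"grip":0},{"slide":[0,0,0],"rot":[0,0,0],"grip":0},{"slide":[0,0,0],"rot":[0,0,0],"grip":0},{"slide":[0,0,0],"rot":[0,0,0],"grip":0},{"slide":[0,0,0],"rot":[0,0,0],"grip":0},{"slide":[0,0,0],"rot":[0,0,0],"grip":0}]}}

```text
time: 3.8
ee_pos: [0.5245, -0.1455, 0.0117]
eef_rot: [0.763, 0.647, 0.0, 0.001]
ft_force: [-0.4, 0.5, 7.4]
width: 0.0598
grip_force: 25.0
```

Call:
{"api": "arm_command", "payload": {"steps": [{"slide":[0,0,0.03],"rot":[0,0,0],"grip":0},{"slide":[0,0,0.05],"rot":[0,0,0],"grip":0},{"slide":[-0.0035,-0.033,0.02],"rot":[0,0,3],"grip":0},{"slide":[-0.02,-0.045,0],"rot":[0,0,3],"grip":0},{"slide":[-0.02,-0.045,0],"rot":[0,0,3],"grip":0},{"slide":[0,-0.04,-0.02],"rot":[0,0,0],"grip":0},{"slide":[0,0,-0.02],"rot":[0,0,0],"grip":0},{"slide":[0,0,0],"rot":[0,0,0],"grip":0}]}}

```text
time: 4.8
ee_pos: [0.4791, -0.3068, 0.0689]
eef_rot: [0.71, 0.705, 0.0, -0.002]
ft_force: [-0.3, 0.1, -1.1]
width: 0.0599
grip_force: 25.0
```

```bash
python3 - <<'E'
from h import *
a=eyes.camera("top");b=eyes.camera("scene")
p=proj(a,[.48,-.31,.06]);print(p)
x,y=p.astype(int);A=cv2.resize(a["pixels"][y-50:y+50,x-60:x+60,::-1],None,fx=4,fy=4,interpolation=2)
x,y=proj(b,[.48,-.31,.06]).astype(int);B=cv2.resize(b["pixels"][y-50:y+50,x-40:x+40,::-1],None,fx=4,fy=4,interpolation=2)
cv2.imwrite("pics/p1.png",np.hstack([A,B]));s=sensors.read_state();print(s["ee_pos"],s["eef_rot"])
E
```

```text
[351.86567204 195.10878465]
[ 0.48070096 -0.30678131  0.07095919] [ 7.09034844e-01  7.05173363e-01  3.15893244e-04 -1.39215946e-04]
```

View pics/p1.png

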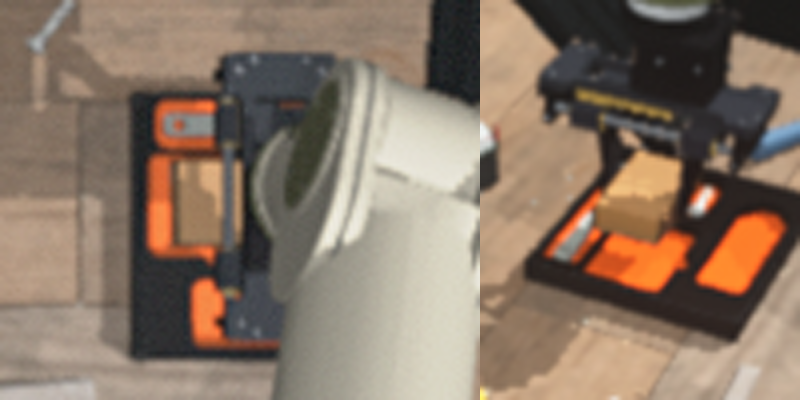

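Call:
{"api": "arm_command", "payload": {"steps": [{"slide":[0.001,-0.003,-0.02],"rot":[0,0,0],"grip":0},{"slide":[0,0,-0.01],"rot":[0,0,0],"grip":0},{"slide":[0,0,-0.008],"rot":[0,0,0],"grip":0},{"slide":[0,0,-0.007],"rot":[0,0,0],"grip":0},{"slide":[0,0,0],"rot":[0,0,0],"grip":0},{"slide":[0,0,0],"rot":[0,0,0],"grip":0},{"slide":[0,0,0],"rot":[0,0,0],"grip":0},{"slide":[0,0,0],"rot":[0,0,0],"grip":0}]}}

```text
time: 5.9
ee_pos: [0.4812, -0.3113, 0.0258]
eef_rot: [0.71, 0.704, 0.0, 0.0]
ft_force: [0.4, 0.1, -2.0]
width: 0.0597
grip_force: 25.0
```

No contact force, so the block is within the pocket mouth. Release gently (partly open), then rise.

Call:
{"api": "arm_command", "payload": {"steps": [{"slide":[0,0,-0.002],"rot":[0,0,0],"grip":0},{"slide":[0,0,0],"rot":[0,0,0],"grip":0.85},{"slide":[0,0,0],"rot":[0,0,0],"grip":0.85},{"slide":[0,0,0],"rot":[0,0,0],"grip":0.85},{"slide":[0,0,0.03],"rot":[0,0,0],"grip":0.85},{"slide":[0,0,0.05],"rot":[0,0,0],"grip":0.85},{"slide":[0.03,0.04,0.03],"rot":[0,0,0],"grip":0.85},{"slide":[0.03,0.05,0.0],"rot":[0,0,3],"grip":0.85}]}}

```text
time: 6.9
ee_pos: [0.543, -0.222, 0.1367]
eef_rot: [0.692, 0.722, 0.001, 0.003]
ft_force: [1.1, 0.1, -0.7]
width: 0.074
grip_force: 0.0
```

```bash
python3 - <<'E'
from h import *
a=eyes.camera("top");b=eyes.camera("scene")
x,y=proj(a,[.48,-.31,.06]).astype(int);A=cv2.resize(a["pixels"][y-50:y+50,x-60:x+60,::-1],None,fx=4,fy=4,interpolation=2)
x,y=proj(b,[.48,-.31,.06]).astype(int);B=cv2.resize(b["pixels"][y-50:y+50,x-40:x+40,::-1],None,fx=4,fy=4,interpolation=2)
cv2.imwrite("pics/p2.png",np.hstack([A,B]));s=sensors.read_state();print(s["ee_pos"],s["eef_rot"])
E
```

```text
[ 0.54469035 -0.21373984  0.13479111] [6.87209671e-01 7.26455886e-01 2.13873051e-03 3.73688971e-04]
```

View pics/p2.png

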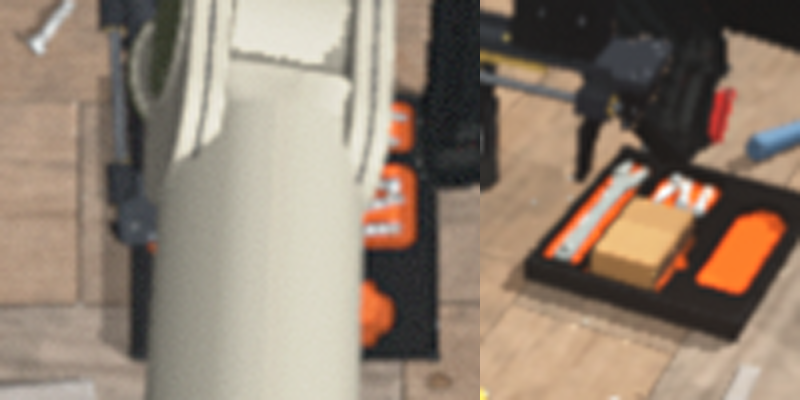

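Call:
{"api": "arm_command", "payload": {"steps": [{"slide":[0.02,0.05,0],"rot":[0,0,2.8],"grip":0.85},{"slide":[0.03,0.05,0],"rot":[0,0,0],"grip":0.85},{"slide":[0.02,0.055,0],"rot":[0,0,0],"grip":0.85},{"slide":[0.0205,0.054,0],"rot":[0,0,0],"grip":0.85},{"slide":[0,0,-0.02],"rot":[0,0,0],"grip":0.85},{"slide":[0,0,-0.03],"rot":[0,0,0],"grip":0.85},{"slide":[0,0,-0.03],"rot":[0,0,0],"grip":0.85},{"slide":[0,0,-0.01],"rot":[0,0,0],"grip":0.85}]}}

```text
time: 8.0
ee_pos: [0.6301, -0.0133, 0.0413]
eef_rot: [0.673, 0.739, -0.001, -0.001]
ft_force: [0.1, -0.1, -0.1]
width: 0.0741
grip_force: 0.0
```

Call:
{"api": "arm_command", "payload": {"newtons": 25, "steps": [{"slide":[0,0,-0.015],"rot":[0,0,0],"grip":0.85},{"slide":[0,0,-0.011],"rot":[0,0,0],"grip":0.85},{"slide":[0,0,0],"rot":[0,0,0],"grip":0},{"slide":[0,0,0],"rot":[0,0,0],"grip":0},{"slide":[0,0,0],"rot":[0,0,0],"grip":0},{"slide":[0,0,0],"rot":[0,0,0],"grip":0},{"slide":[0,0,0],"rot":[0,0,0],"grip":0},{"slide":[0,0,0],"rot":[0,0,0],"grip":0}]}}

```text
time: 9.0
ee_pos: [0.6321, -0.0122, 0.018]
eef_rot: [0.673, 0.739, 0.0, 0.0]
ft_force: [1.1, 0.3, 1.1]
width: 0.0342
grip_force: 24.7
```

Call:
{"api": "arm_command", "payload": {"steps": [{"slide":[0,0,0.03],"rot":[0,0,0],"grip":0},{"slide":[0,0,0.05],"rot":[0,0,0],"grip":0},{"slide":[-0.03,-0.04,0.02],"rot":[0,0,-2],"grip":0},{"slide":[-0.033,-0.048,0],"rot":[0,0,-2],"grip":0},{"slide":[-0.033,-0.048,0],"rot":[0,0,-1.7],"grip":0},{"slide":[-0.033,-0.048,0],"rot":[0,0,0],"grip":0},{"slide":[-0.033,-0.048,0],"rot":[0,0,0],"grip":0},{"slide":[-0.033,-0.048,0],"rot":[0,0,0],"grip":0}]}}

```text
time: 10.0
ee_pos: [0.4346, -0.2933, 0.1171]
eef_rot: [0.709, 0.705, -0.0, -0.001]
ft_force: [0.8, -1.1, -2.7]
width: 0.0338
grip_force: 24.7
```

Call:
{"api": "arm_command", "payload": {"steps": [{"slide":[-0.02,-0.03,0],"rot":[0,0,0],"grip":0},{"slide":[-0.016,-0.0305,0],"rot":[0,0,0],"grip":0},{"slide":[0,0,-0.03],"rot":[0,0,0],"grip":0},{"slide":[0,0,-0.02],"rot":[0,0,0],"grip":0},{"slide":[0,0,0],"rot":[0,0,0],"grip":0},{"slide":[0,0,0],"rot":[0,0,0],"grip":0},{"slide":[0,0,0],"rot":[0,0,0],"grip":0},{"slide":[0,0,0],"rot":[0,0,0],"grip":0}]}}

```text
time: 11.0
ee_pos: [0.4009, -0.353, 0.0682]
eef_rot: [0.709, 0.705, -0.0, 0.001]
ft_force: [0.5, -0.0, -3.8]
width: 0.034
grip_force: 24.7
```

```bash
python3 - <<'E'
from h import *
a=eyes.camera("top");b=eyes.camera("scene")
x,y=proj(a,[.43,-.33,.04]).astype(int);print(x-60,y-50);A=cv2.resize(a["pixels"][y-50:y+50,x-60:x+60,::-1],None,fx=4,fy=4,interpolation=2)
x,y=proj(b,[.43,-.33,.04]).astype(int);print(x-40,y-50);B=cv2.resize(b["pixels"][y-50:y+50,x-40:x+40,::-1],None,fx=4,fy=4,interpolation=2)
cv2.imwrite("pics/p3.png",np.hstack([A,B]));s=sensors.read_state();print(s["ee_pos"],s["eef_rot"])
e=s["ee_pos"];u=e[2]-.018
for y in(-.064,0,.064):
  for z in(0,.052): print(y,z,(proj(b,[e[0],e[1]+y,u+z])-[x-40,y*0+int(proj(b,[.43,-.33,.04])[1])-50])*4+[480,0])
E
```

```text
297 162
268 97
[ 0.40072174 -0.35287745  0.06794379] [ 7.09130670e-01  7.05077011e-01 -1.72533534e-05  3.17163481e-04]
-0.064 0 [706.8848818  155.47319255]
-0.064 0.052 [715.49722397 104.9450603 ]
0 0 [684.30304597 188.9773098 ]
0 0.052 [692.5993217  137.62945721]
0.064 0 [660.18844729 224.76480273]
0.064 0.052 [668.10680222 172.59666139]
```

View pics/p3.png

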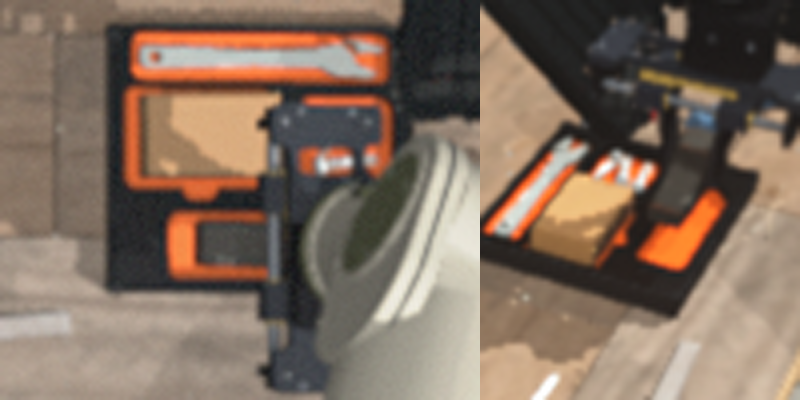

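Call:
{"api": "arm_command", "payload": {"steps": [{"slide":[0,0,-0.02],"rot":[0,0,0],"grip":0},{"slide":[0,0,-0.01],"rot":[0,0,0],"grip":0},{"slide":[0,0,-0.007],"rot":[0,0,0],"grip":0},{"slide":[0,0,-0.003],"rot":[0,0,0],"grip":0},{"slide":[0,0,0],"rot":[0,0,0],"grip":0},{"slide":[0,0,0],"rot":[0,0,0],"grip":0},{"slide":[0,0,0],"rot":[0,0,0],"grip":0},{"slide":[0,0,0],"rot":[0,0,0],"grip":0}]}}

```text
time: 12.1
ee_pos: [0.4006, -0.3528, 0.0278]
eef_rot: [0.709, 0.705, 0.0, 0.0]
ft_force: [-0.2, 0.4, -3.9]
width: 0.0336
grip_force: 24.7
```

Call:
{"api": "arm_command", "payload": {"steps": [{"slide":[0,0,-0.001],"rot":[0,0,0],"grip":0},{"slide":[0,0,0],"rot":[0,0,0],"grip":0.55},{"slide":[0,0,0],"rot":[0,0,0],"grip":0.55},{"slide":[0,0,0.03],"rot":[0,0,0],"grip":0.55},{"slide":[0,0,0.05],"rot":[0,0,0],"grip":0.55},{"slide":[0,0.01,0.043],"rot":[0,0,3],"grip":0.55},{"slide":[0.02,0.055,0],"rot":[0,0,3],"grip":1},{"slide":[0.02,0.055,0],"rot":[0,0,3],"grip":1}]}}

```text
time: 13.1
ee_pos: [0.4414, -0.2318, 0.1506]
eef_rot: [0.652, 0.759, 0.0, 0.001]
ft_force: [1.1, 0.7, -1.0]
width: 0.0605
grip_force: 0.0
```

Call:
{"api": "arm_command", "payload": {"steps": [{"slide":[0.02,0.055,0],"rot":[0,0,3],"grip":1},{"slide":[0.025,0.055,0],"rot":[0,0,1.8],"grip":1},{"slide":[0.024,0.055,0],"rot":[0,0,0],"grip":1},{"slide":[0.02,0.06,0],"rot":[0,0,0],"grip":1},{"slide":[0,0,-0.05],"rot":[0,0,0],"grip":1},{"slide":[0,0,-0.04],"rot":[0,0,0],"grip":1},{"slide":[0,0,0],"rot":[0,0,0],"grip":1},{"slide":[0,0,0],"rot":[0,0,0],"grip":1}]}}

```text
time: 14.1
ee_pos: [0.5304, -0.0083, 0.0613]
eef_rot: [0.619, 0.785, 0.001, 0.001]
ft_force: [0.0, -0.0, 0.9]
width: 0.0871
grip_force: 0.0
```

```bash
python3 - <<'E'
from h import *
a=eyes.camera("top");b=eyes.camera("scene")
x,y=proj(a,[.465,-.353,.04]).astype(int);A=cv2.resize(a["pixels"][y-50:y+50,x-60:x+60,::-1],None,fx=4,fy=4,interpolation=2)
x,y=proj(b,[.5,-.1,.04]).astype(int);B=cv2.resize(b["pixels"][y-50:y+50,x-40:x+40,::-1],None,fx=4,fy=4,interpolation=2)
cv2.imwrite("pics/p4.png",np.hstack([A,B]));s=sensors.read_state();print(s["ee_pos"],s["eef_rot"],s["width"])
E
```

```text
[ 0.53067197 -0.00858242  0.06156637] [0.61945771 0.78502853 0.00079199 0.00131261] 0.08747197060705597
```

View pics/p4.png

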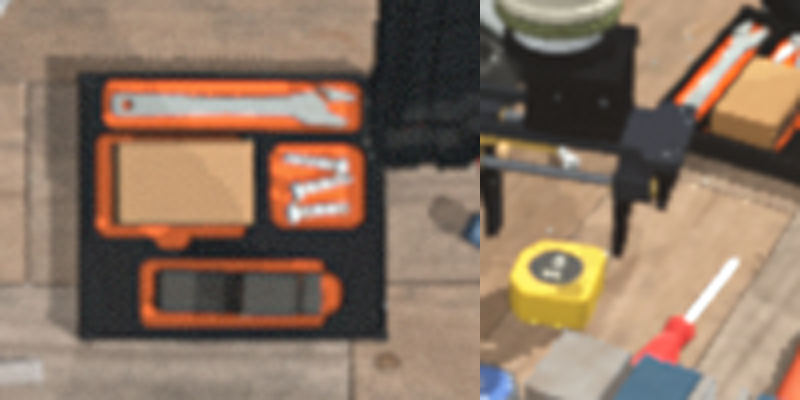

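Call:
{"api": "arm_command", "payload": {"newtons": 25, "steps": [{"slide":[0,0,-0.025],"rot":[0,0,0],"grip":1},{"slide":[0,0,-0.02],"rot":[0,0,0],"grip":1},{"slide":[0,0,-0.005],"rot":[0,0,0],"grip":1},{"slide":[0,0,0],"rot":[0,0,0],"grip":0},{"slide":[0,0,0],"rot":[0,0,0],"grip":0},{"slide":[0,0,0],"rot":[0,0,0],"grip":0},{"slide":[0,0,0],"rot":[0,0,0],"grip":0},{"slide":[0,0,0],"rot":[0,0,0],"grip":0}]}}

```text
time: 15.2
ee_pos: [0.5299, -0.0083, 0.0101]
eef_rot: [0.619, 0.785, 0.0, 0.0]
ft_force: [0.7, 0.2, 5.4]
width: 0.063
grip_force: 24.9
```

Call:
{"api": "arm_command", "payload": {"steps": [{"slide":[0,0,0.03],"rot":[0,0,0],"grip":0},{"slide":[0,0,0.05],"rot":[0,0,0],"grip":0},{"slide":[0.0018,0.037,0.04],"rot":[0,0,-2],"grip":0},{"slide":[0.004,0.05,0],"rot":[0,0,-2],"grip":0},{"slide":[0.004,0.05,0],"rot":[0,0,-2],"grip":0},{"slide":[0.004,0.05,0],"rot":[0,0,-1.4],"grip":0},{"slide":[0.004,0.05,0],"rot":[0,0,0],"grip":0},{"slide":[0.004,0.05,0],"rot":[0,0,0],"grip":0}]}}

```text
time: 16.2
ee_pos: [0.5508, 0.2796, 0.1288]
eef_rot: [0.669, 0.743, -0.001, -0.0]
ft_force: [0.6, -1.2, -2.4]
width: 0.0627
grip_force: 24.9
```

Call:
{"api": "arm_command", "payload": {"steps": [{"slide":[0,0.05,0],"rot":[0,0,0],"grip":0},{"slide":[0,0.05,0],"rot":[0,0,0],"grip":0},{"slide":[0,0,-0.04],"rot":[0,0,0],"grip":0},{"slide":[0,0,-0.03],"rot":[0,0,0],"grip":0},{"slide":[0,0,0],"rot":[0,0,0],"grip":0},{"slide":[0,0,0],"rot":[0,0,0],"grip":0},{"slide":[0,0,0],"rot":[0,0,0],"grip":0},{"slide":[0,0,0],"rot":[0,0,0],"grip":0}]}}

```text
time: 17.2
ee_pos: [0.5516, 0.3788, 0.0607]
eef_rot: [0.669, 0.743, 0.001, 0.0]
ft_force: [0.1, 0.2, -2.9]
width: 0.0629
grip_force: 24.9
```

```bash
python3 - <<'E'
from h import *
from fit import pts,M
a=eyes.camera("top");b=eyes.camera("scene");s=sensors.read_state();e=s["ee_pos"];print(e,s["eef_rot"],s["width"])
def crop(c,w,h):
    x,y=proj(c,[.5526,.33,.03]).astype(int);x=max(x,w);im=cv2.resize(np.ascontiguousarray(c["pixels"][y-h:y+h,x-w:x+w,::-1]),None,fx=4,fy=4,interpolation=2)
    P=pts(M["tape_measure"],[e[0]+.0009,e[1]-.008,.107],e[2]-.010)
    q=(np.array([proj(c,p) for p in P])-[x-w,y-h]+.5)*4
    cv2.polylines(im,[cv2.convexHull(np.int32(q))],True,(255,0,255),1);return im
cv2.imwrite("pics/p5.png",np.hstack([crop(a,50,60),crop(b,50,60)]))
E
```

```text
[0.55139961 0.37866538 0.06019898] [6.68715931e-01 7.43517851e-01 4.27762121e-04 1.59940122e-04] 0.06317308819752325
```

View pics/p5.png

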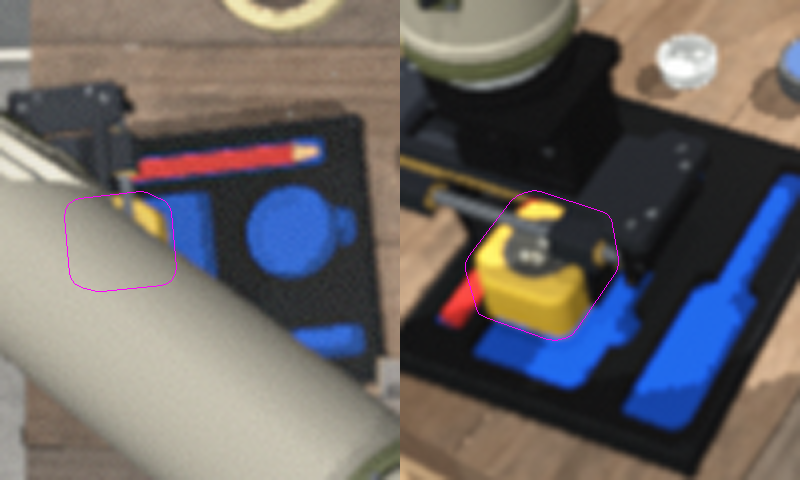

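Call:
{"api": "arm_command", "payload": {"steps": [{"slide":[0,0,-0.015],"rot":[0,0,0],"grip":0},{"slide":[0,0,-0.01],"rot":[0,0,0],"grip":0},{"slide":[0,0,-0.007],"rot":[0,0,0],"grip":0},{"slide":[0,0,-0.004],"rot":[0,0,0],"grip":0},{"slide":[0,0,0],"rot":[0,0,0],"grip":0},{"slide":[0,0,0],"rot":[0,0,0],"grip":0},{"slide":[0,0,0],"rot":[0,0,0],"grip":0},{"slide":[0,0,0],"rot":[0,0,0],"grip":0}]}}

```text
time: 18.3
ee_pos: [0.5513, 0.3786, 0.0238]
eef_rot: [0.669, 0.744, 0.0, 0.0]
ft_force: [-0.5, -0.0, -3.3]
width: 0.063
grip_force: 24.9
```

Call:
{"api": "arm_command", "payload": {"steps": [{"slide":[0,0,0],"rot":[0,0,0],"grip":0.85},{"slide":[0,0,0],"rot":[0,0,0],"grip":0.85},{"slide":[0,0,0],"rot":[0,0,0],"grip":0.85},{"slide":[0,0,0.04],"rot":[0,0,0],"grip":0.85},{"slide":[0,0,0.05],"rot":[0,0,0],"grip":0.85},{"slide":[-0.005,-0.05,0.02],"rot":[0,0,8],"grip":0.85},{"slide":[-0.005,-0.055,0],"rot":[0,0,8],"grip":0.85},{"slide":[-0.005,-0.055,0],"rot":[0,0,8],"grip":0.85}]}}

```text
time: 19.3
ee_pos: [0.5361, 0.217, 0.1339]
eef_rot: [0.497, 0.868, 0.0, 0.001]
ft_force: [0.3, -1.6, 0.5]
width: 0.0741
grip_force: 0.0
```

Call:
{"api": "arm_command", "payload": {"steps": [{"slide":[-0.007,-0.05,0],"rot":[0,0,8],"grip":0.85},{"slide":[-0.0072,-0.0524,0],"rot":[0,0,7],"grip":0.85},{"slide":[0,0,-0.05],"rot":[0,0,0],"grip":0.85},{"slide":[0,0,-0.03],"rot":[0,0,0],"grip":0.85},{"slide":[0,0,0],"rot":[0,0,0],"grip":0.85},{"slide":[0,0,0],"rot":[0,0,0],"grip":0.85},{"slide":[0,0,0],"rot":[0,0,0],"grip":0.85},{"slide":[0,0,0],"rot":[0,0,0],"grip":0.85}]}}

```text
time: 20.3
ee_pos: [0.5225, 0.1164, 0.0545]
eef_rot: [0.382, 0.924, 0.0, 0.001]
ft_force: [0.1, -0.4, -0.0]
width: 0.0735
grip_force: 0.0
```

```bash
python3 - <<'E'
from h import *
a=eyes.camera("top");b=eyes.camera("scene");s=sensors.read_state();e=s["ee_pos"];print(e,s["eef_rot"],s["width"])
def crop(c,w,h):
    x,y=proj(c,[.53,.25,.03]).astype(int);im=cv2.resize(np.ascontiguousarray(c["pixels"][y-h:y+h,x-w:x+w,::-1]),None,fx=4,fy=4,interpolation=2)
    return im
cv2.imwrite("pics/p6.png",np.hstack([crop(a,50,60),crop(b,50,60)]))
E
```

```text
[0.52223198 0.11624063 0.05407144] [3.82100200e-01 9.24120809e-01 1.50788771e-04 3.81059003e-04] 0.07378214601889313
```

View pics/p6.png

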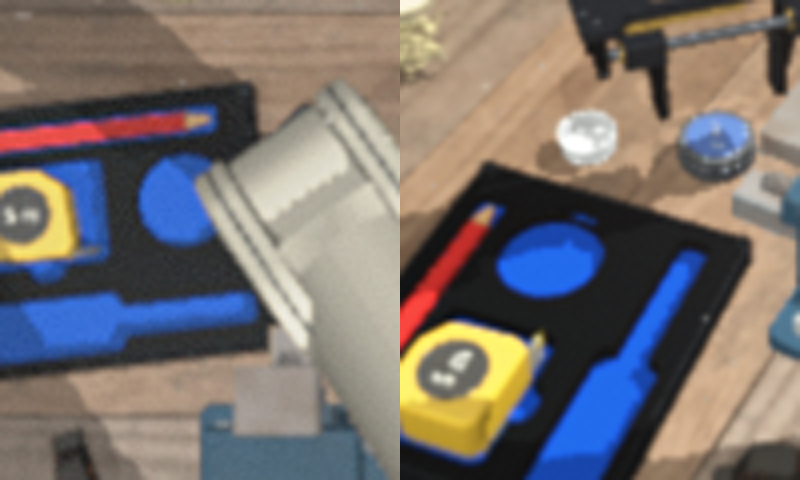

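Call:
{"api": "arm_command", "payload": {"newtons": 20, "steps": [{"slide":[0,0,-0.025],"rot":[0,0,0],"grip":0.85},{"slide":[0,0,-0.015],"rot":[0,0,0],"grip":0.85},{"slide":[0,0,-0.007],"rot":[0,0,0],"grip":0.85},{"slide":[0,0,0],"rot":[0,0,0],"grip":0},{"slide":[0,0,0],"rot":[0,0,0],"grip":0},{"slide":[0,0,0],"rot":[0,0,0],"grip":0},{"slide":[0,0,0],"rot":[0,0,0],"grip":0},{"slide":[0,0,0],"rot":[0,0,0],"grip":0}]}}

```text
time: 21.4
ee_pos: [0.5224, 0.1164, 0.0071]
eef_rot: [0.382, 0.924, 0.0, 0.0]
ft_force: [-0.5, 1.1, 6.3]
width: 0.0536
grip_force: 20.0
```

Call:
{"api": "arm_command", "payload": {"steps": [{"slide":[0,0,0.03],"rot":[0,0,0],"grip":0},{"slide":[0,0,0.05],"rot":[0,0,0],"grip":0},{"slide":[0.0104,0.034,0.01],"rot":[0,0,0],"grip":0},{"slide":[0.011,0.04,0],"rot":[0,0,0],"grip":0},{"slide":[0.01,0.04,0],"rot":[0,0,0],"grip":0},{"slide":[0.01,0.035,-0.02],"rot":[0,0,0],"grip":0},{"slide":[0,0,-0.02],"rot":[0,0,0],"grip":0},{"slide":[0,0,0],"rot":[0,0,0],"grip":0}]}}

```text
time: 22.4
ee_pos: [0.5621, 0.2638, 0.0544]
eef_rot: [0.382, 0.924, -0.002, -0.001]
ft_force: [0.3, -0.4, -1.7]
width: 0.0537
grip_force: 19.9
```

Call:
{"api": "arm_command", "payload": {"steps": [{"slide":[0,0,-0.015],"rot":[0,0,0],"grip":0},{"slide":[0,0,-0.01],"rot":[0,0,0],"grip":0},{"slide":[0,0,-0.006],"rot":[0,0,0],"grip":0},{"slide":[0,0,-0.002],"rot":[0,0,0],"grip":0},{"slide":[0,0,0],"rot":[0,0,0],"grip":0},{"slide":[0,0,0],"rot":[0,0,0],"grip":0},{"slide":[0,0,0],"rot":[0,0,0],"grip":0},{"slide":[0,0,0],"rot":[0,0,0],"grip":0}]}}

```text
time: 23.4
ee_pos: [0.5634, 0.2652, 0.0237]
eef_rot: [0.382, 0.924, 0.0, 0.0]
ft_force: [0.2, -0.2, -1.1]
width: 0.0535
grip_force: 19.9
```

Call:
{"api": "arm_command", "payload": {"steps": [{"slide":[0,0,0],"rot":[0,0,0],"grip":0.8},{"slide":[0,0,0],"rot":[0,0,0],"grip":0.8},{"slide":[0,0,0],"rot":[0,0,0],"grip":0.8},{"slide":[0,0,0.04],"rot":[0,0,0],"grip":0.8},{"slide":[0,0,0.06],"rot":[0,0,0],"grip":0.8},{"slide":[0,0,0.06],"rot":[0,0,0],"grip":0.8},{"slide":[0,-0.055,0.02],"rot":[0,0,-8],"grip":0.8},{"slide":[0,-0.055,0],"rot":[0,0,-8],"grip":0.8}]}}

```text
time: 24.4
ee_pos: [0.564, 0.155, 0.2058]
eef_rot: [0.508, 0.861, 0.001, 0.001]
ft_force: [1.5, -0.4, -0.6]
width: 0.0697
grip_force: 0.0
```

Call:
{"api": "arm_command", "payload": {"steps": [{"slide":[-0.026,-0.055,0],"rot":[0,0,-8],"grip":0.8},{"slide":[-0.03,-0.05,0],"rot":[0,0,-8],"grip":0.8},{"slide":[-0.04,-0.0295,0],"rot":[0,0,-8],"grip":0.8},{"slide":[-0.04,0,0],"rot":[0,0,-7.7],"grip":0.8},{"slide":[0,0,-0.05],"rot":[0,0,0],"grip":0.8},{"slide":[0,0,-0.05],"rot":[0,0,0],"grip":0.8},{"slide":[0,0,-0.04],"rot":[0,0,0],"grip":0.8},{"slide":[0,0,0],"rot":[0,0,0],"grip":0.8}]}}

```text
time: 25.4
ee_pos: [0.4253, 0.021, 0.0619]
eef_rot: [0.723, 0.691, -0.001, -0.002]
ft_force: [0.3, 0.2, 0.4]
width: 0.0697
grip_force: 0.0
```

```bash
python3 - <<'E'
from h import *
a=eyes.camera("top");b=eyes.camera("scene");s=sensors.read_state();e=s["ee_pos"];print(e,s["eef_rot"],s["width"])
def crop(c,w,h,p):
    x,y=proj(c,p).astype(int);im=cv2.resize(np.ascontiguousarray(c["pixels"][y-h:y+h,x-w:x+w,::-1]),None,fx=4,fy=4,interpolation=2)
    return im
cv2.imwrite("pics/p7.png",np.hstack([crop(a,50,60,[.54,.32,.02]),crop(b,50,60,[.47,.1,.03])]))
E
```

```text
[0.42792935 0.02105017 0.06472949] [7.22927143e-01 6.90924144e-01 4.07349133e-04 8.87013284e-05] 0.0693246595732325
```

View pics/p7.png

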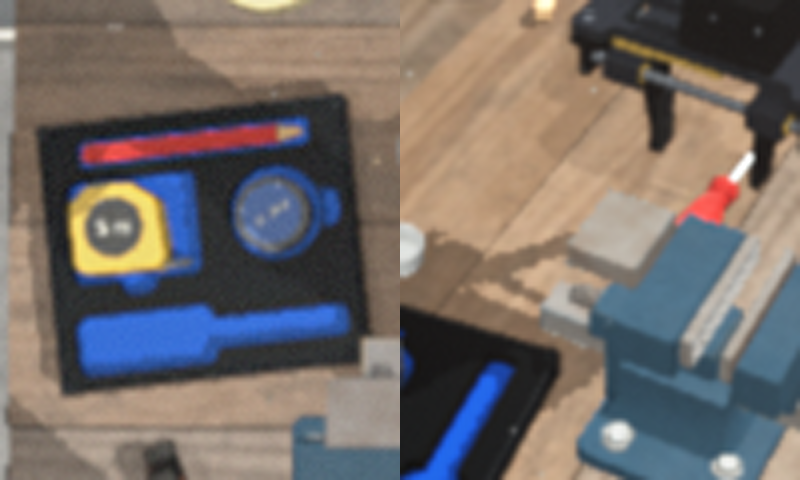

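Call:
{"api": "arm_command", "payload": {"newtons": 25, "steps": [{"slide":[0,0,-0.03],"rot":[0,0,0],"grip":0.8},{"slide":[0,0,-0.018],"rot":[0,0,0],"grip":0.8},{"slide":[0,0,-0.007],"rot":[0,0,0],"grip":0.8},{"slide":[0,0,0],"rot":[0,0,0],"grip":0},{"slide":[0,0,0],"rot":[0,0,0],"grip":0},{"slide":[0,0,0],"rot":[0,0,0],"grip":0},{"slide":[0,0,0],"rot":[0,0,0],"grip":0},{"slide":[0,0,0],"rot":[0,0,0],"grip":0}]}}

```text
time: 26.5
ee_pos: [0.4274, 0.0206, 0.0087]
eef_rot: [0.723, 0.691, 0.0, 0.0]
ft_force: [0.5, 0.0, 0.8]
width: 0.0276
grip_force: 6.6
```

Call:
{"api": "arm_command", "payload": {"steps": [{"slide":[0,0,0],"rot":[0,0,0],"grip":0},{"slide":[0,0,0],"rot":[0,0,0],"grip":0},{"slide":[0,0,0.02],"rot":[0,0,0],"grip":0},{"slide":[0,0,0.04],"rot":[0,0,0],"grip":0},{"slide":[0,0,0.05],"rot":[0,0,0],"grip":0},{"slide":[0,0,0.05],"rot":[0,0,0],"grip":0},{"slide":[0.03,0,0.04],"rot":[0,0,3],"grip":0},{"slide":[0.05,0.03,0],"rot":[0,0,3],"grip":0}]}}

```text
time: 27.5
ee_pos: [0.5099, 0.0479, 0.212]
eef_rot: [0.688, 0.726, 0.0, 0.004]
ft_force: [0.9, -0.4, -0.7]
width: 0.0262
grip_force: 24.9
```

Call:
{"api": "arm_command", "payload": {"steps": [{"slide":[0.02,0.05,0],"rot":[0,0,2.7],"grip":0},{"slide":[0,0.06,0],"rot":[0,0,0],"grip":0},{"slide":[0,0.06,0],"rot":[0,0,0],"grip":0},{"slide":[0,0.05,0],"rot":[0,0,0],"grip":0},{"slide":[-0.02,0.05,0],"rot":[0,0,0],"grip":0},{"slide":[-0.0378,0.0306,0],"rot":[0,0,0],"grip":0},{"slide":[0,0,-0.05],"rot":[0,0,0],"grip":0},{"slide":[0,0,-0.05],"rot":[0,0,0],"grip":0}]}}

```text
time: 28.5
ee_pos: [0.4693, 0.3517, 0.1074]
eef_rot: [0.668, 0.744, 0.0, 0.0]
ft_force: [0.5, -0.7, -1.2]
width: 0.0268
grip_force: 24.9
```

Call:
{"api": "arm_command", "payload": {"steps": [{"slide":[0,0,-0.03],"rot":[0,0,0],"grip":0},{"slide":[0,0,-0.015],"rot":[0,0,0],"grip":0},{"slide":[0,0,0],"rot":[0,0,0],"grip":0},{"slide":[0,0,0],"rot":[0,0,0],"grip":0},{"slide":[0,0,0],"rot":[0,0,0],"grip":0},{"slide":[0,0,0],"rot":[0,0,0],"grip":0},{"slide":[0,0,0],"rot":[0,0,0],"grip":0},{"slide":[0,0,0],"rot":[0,0,0],"grip":0}]}}

```text
time: 29.5
ee_pos: [0.4696, 0.3512, 0.0637]
eef_rot: [0.669, 0.744, 0.0, 0.0]
ft_force: [0.3, -0.6, -0.7]
width: 0.0266
grip_force: 24.9
```

```bash
python3 - <<'E'
from h import *
a=eyes.camera("top");b=eyes.camera("scene");s=sensors.read_state();e=s["ee_pos"];print(e,s["eef_rot"],s["width"])
Y=np.array([-.1068,.9943,0])
def crop(c,w,h,p):
    x,y=proj(c,p).astype(int);im=cv2.resize(np.ascontiguousarray(c["pixels"][y-h:y+h,x-w:x+w,::-1]),None,fx=4,fy=4,interpolation=2)
    for t in(-.0395-.095,-.0375,.0555):
        q=(proj(c,e+Y*t+[0,0,.0075])-[x-w,y-h]+.5)*4;cv2.circle(im,[int(v) for v in q],4,(0,255,0),1)
    return im
cv2.imwrite("pics/p8.png",np.hstack([crop(a,50,60,[.5,.3,.02]),crop(b,50,60,[.5,.3,.03])]))
E
```

```text
[0.46951419 0.35125413 0.06356171] [6.68657156e-01 7.43570849e-01 6.69425783e-07 8.59058760e-06] 0.026382949713034107
```

View pics/p8.png

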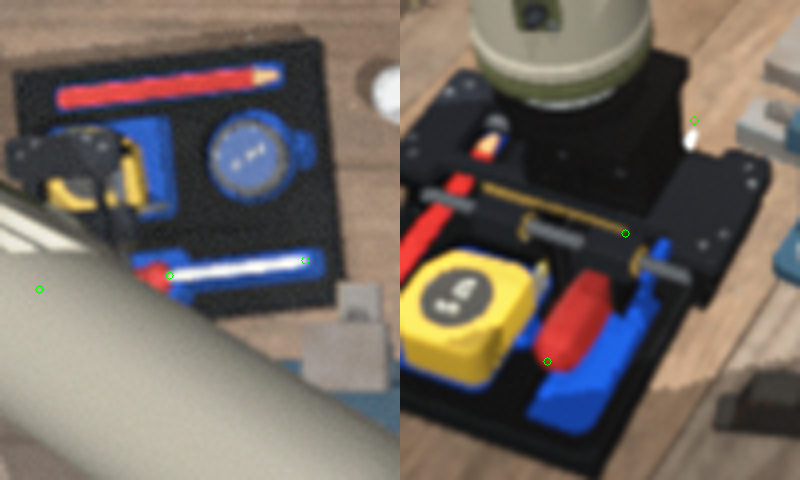

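Call:
{"api": "arm_command", "payload": {"steps": [{"slide":[0,0,-0.015],"rot":[0,0,0],"grip":0},{"slide":[0,0,-0.012],"rot":[0,0,0],"grip":0},{"slide":[0,0,-0.008],"rot":[0,0,0],"grip":0},{"slide":[0,0,-0.006],"rot":[0,0,0],"grip":0},{"slide":[0,0,0],"rot":[0,0,0],"grip":0},{"slide":[0,0,0],"rot":[0,0,0],"grip":0},{"slide":[0,0,0],"rot":[0,0,0],"grip":0},{"slide":[0,0,0],"rot":[0,0,0],"grip":0}]}}

```text
time: 30.6
ee_pos: [0.4697, 0.3513, 0.0228]
eef_rot: [0.669, 0.744, 0.0, 0.0]
ft_force: [-1.2, 0.4, -1.0]
width: 0.0269
grip_force: 24.9
```

Release, rise, and back away over the middle of the bench so both trays can be seen.

Call:
{"api": "arm_command", "payload": {"steps": [{"slide":[0,0,0],"rot":[0,0,0],"grip":0.55},{"slide":[0,0,0],"rot":[0,0,0],"grip":0.55},{"slide":[0,0,0],"rot":[0,0,0],"grip":0.55},{"slide":[0,0,0.04],"rot":[0,0,0],"grip":0.55},{"slide":[0,0,0.06],"rot":[0,0,0],"grip":0.55},{"slide":[0,0,0.06],"rot":[0,0,0],"grip":0.55},{"slide":[0.03,-0.04,0.03],"rot":[0,0,0],"grip":0.55},{"slide":[0.03,-0.05,0],"rot":[0,0,0],"grip":0.55}]}}

```text
time: 31.6
ee_pos: [0.5307, 0.2621, 0.2157]
eef_rot: [0.668, 0.744, 0.002, 0.001]
ft_force: [1.7, -0.1, -0.4]
width: 0.0478
grip_force: 0.0
```

Call:
{"api": "arm_command", "payload": {"steps": [{"slide":[0,-0.06,0],"rot":[0,0,0],"grip":0.55},{"slide":[0,-0.06,0],"rot":[0,0,0],"grip":0.55},{"slide":[0,-0.06,0],"rot":[0,0,0],"grip":0.55},{"slide":[0,-0.06,0],"rot":[0,0,0],"grip":0.55},{"slide":[0,-0.03,0],"rot":[0,0,0],"grip":0.55},{"slide":[0,0,0],"rot":[0,0,0],"grip":0.55},{"slide":[0,0,0],"rot":[0,0,0],"grip":0.55},{"slide":[0,0,0],"rot":[0,0,0],"grip":0.55}]}}

```text
time: 32.6
ee_pos: [0.5295, -0.0072, 0.2127]
eef_rot: [0.668, 0.744, 0.0, -0.0]
ft_force: [-0.4, 0.1, -0.0]
width: 0.0479
grip_force: 0.0
```

```bash
python3 - <<'E'
from fit import *
import pickle
a=eyes.camera("top");b=eyes.camera("scene")
pickle.dump((a,b),open("end.pkl","wb"))
T=dict(b=(.540,.3193,.107),o=(.465,-.353,-.006))
I=[("tape_measure","b",18,50,.008),("pin_tin","b",18,-56,.012),("screwdriver","b",-66,0,.008),("stapler","o",-64,0,.008),("sanding_block","o",16,46,.008)]
def crop(c,k,w,h):
    t=T[k];x,y=proj(c,[t[0],t[1],.02]).astype(int);x=max(x,w);im=cv2.resize(np.ascontiguousarray(c["pixels"][y-h:y+h,x-w:x+w,::-1]),None,fx=4,fy=4,interpolation=2)
    for n,kk,px,py,z in I:
        if kk!=k: continue
        co,s=np.cos(t[2]),np.sin(t[2]);p=[t[0]+px/1e3*co-py/1e3*s,t[1]+px/1e3*s+py/1e3*co,t[2]]
        q=(np.array([proj(c,v) for v in pts(M[n],p,z)])-[x-w,y-h]+.5)*4
        cv2.polylines(im,[cv2.convexHull(np.int32(q))],True,(0,255,0),1)
    return im
A=np.hstack([crop(a,"b",50,37),crop(a,"o",50,37)]);B=np.hstack([crop(b,"b",50,37),crop(b,"o",50,37)])
cv2.imwrite("pics/end.png",np.vstack([A,B]))
E
```

```text
(no output)
```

View pics/end.png

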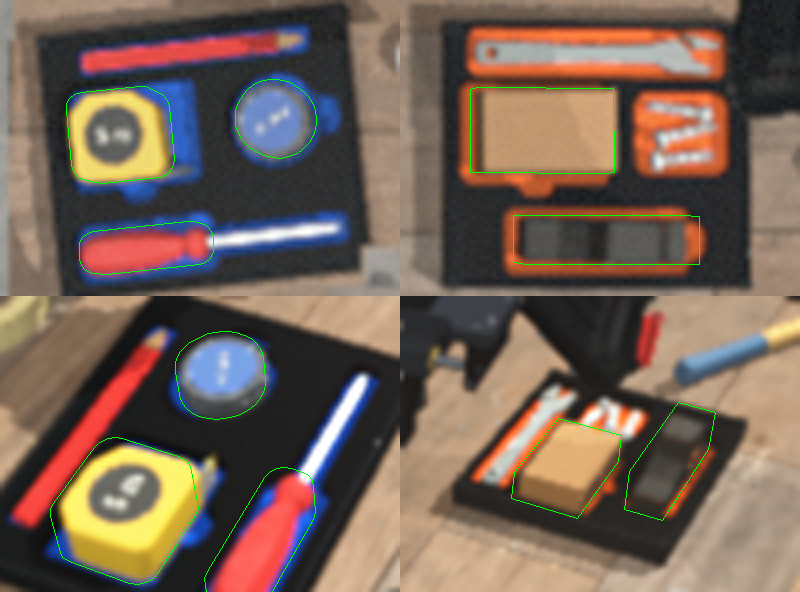

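The final views show all five items lying in their pockets, matching the target outlines to within a few millimetres, and the gripper is clear.

```bash
python3 -c "
from bench import order
print(order.close_job())"
```

```text
the job is handed in; nothing more can be done
None
```

I laid all five items in their own pockets and handed the job in at about 33 s of the 109 s allowed. In the last pictures each one lay flat, within a few millimetres of its pocket's middle. The hand-in returned no verdict.

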